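Set the mending and stain tray and the tape measure in order

ROBOT

A 6-joint arm with a two-finger parallel gripper is mounted at the origin on a cart in front of the work surface, level with it; the furniture and walls round the work are solid. World frame = base frame: x ahead of the robot, y to its left, z up, the work surface at z = 0. Lengths are in mm, angles in rad, forces in N, time in s.
With the tool pointing down it reaches from about 375 to 900 mm from the base axis. Payload 3.1 kg.
Tool frame: the origin (TCP) lies at the very end of the fingers, on their centre line; the grasp point (between the pads) lies env.grip_point_offset behind it (env.grip_point_offset is the distance from the TCP to the grasp point, in mm); x points along the fingers, y is the direction in which the jaws open and shut, and the axes are right-handed (so a half turn about x gives the same grasp; the last joint's range is limited). The gripper opens to 87 mm and grips with 3 to 60 N. Pads are 19 mm wide; open, the fingers measure 117 mm over their backs; the gripper's body (75 mm by 190 mm) begins 51 mm behind the grasp point.
Start: joints at [-1.403, 0.527, 1.433, -0, 1.181, -0.178], TCP at [211.865, -587.971, 187.948] pointing down, gripper open.
Joint ranges: [-3.08, 3.08], [-0.75, 2.2], [0.22, 2.44], [-1.43, 4.57], [0, 2.65], [-2.85, 2.85]. Speed limits (rad/s): [2.79, 2.79, 3.14, 3.14, 3.14, 3.14].

INTERFACE

Orientations are given as a 3x3 rotation matrix whose columns are the frame's x, y, z axes.
In Python, from bench import env gives the robot as it stands.
- The arm moves only by the tool step_arm, never from a script. Its argument "rows" is text: rows parted by semicolons, each of 4 numbers parted by spaces: the shift along the tool's x, y, z in cm, then the turn about the tool's x in degrees. A call has 1 to 10 rows; each row is the pose to reach, as a shift and turn from the pose measured when the call began, along the tool's axes at that moment; what a row does not reach only later rows make up. A row lasts 1/8 s, in which the tool goes at most 62.5 mm and 10.7 degrees, less where a joint would pass 70% of its speed; a pose out of reach is approached as far as the arm can. A call with a gripper value outside its range is refused whole. "hand" is the closure, from 0 (fully open) to 1 (shut), set as the call begins (left out, the last holds). The fingers move at their own pace and stop on an object; "newtons" is the grip in N (left out, the last holds). Time passes only in rows, so rows that repeat a pose let the fingers close. It gives the time, the measured TCP pose, the force and the opening at its end, in the units of the state.
- env.read_state(): the state, without advancing time (a new reading comes with each control period).
- env.capture(name): name is "scene" or "top" or "wrist"; returns a dict with "pixels" (480x640x3 uint8, blue, green, red), "range_z" (480x640 float32, mm along the optical axis (not along the pixel's ray), 0 where there is no reading), "fov_y" (degrees; the focal length in pixels is half the picture's height over the tangent of half this angle, whatever the lens; pixels are square), "cx", "cy" (the principal point, pixels), "rvec" (rotation vector, rad) and "tvec" (3), from world to camera coordinates, as OpenCV has them; the wrist camera has in their place "tool_from_camera" (4x4, takes a point from camera to tool coordinates, whose origin is the TCP and whose axes are the tool frame's). Camera axes: x right, y down, z forward; pixel columns grow to the right and rows downward; lengths in mm; the calibration is good to about 2 mm. A picture is of the moment at which its call begins: read the wrist's pose just before it.
- env.close_job(): hands the job in, once; it reports no verdict.
The state is a dict: "time": time; "joints": joint angles; "joint_velocities": joint speeds; "joint_efforts": joint torques, N m; "eef_pos": TCP position; "ee_rot": TCP orientation; "wrist_force": force on the tool from outside, world axes, zero at the start; "torque": the same for the moment, N m; "gripper_width": finger opening in mm.
Only numpy, scipy, OpenCV 4.12 (cv2) and the standard library are available. Lean on these libraries where they do the work, as an engineer would, in place of code of your own. Each camera call takes 0.05 s, during which the arm holds its last target. There are 200 camera calls.

TASK

Put the mending corner back in order: in the tray, drop the reel of thread into the grey pot and close the pot with its lid, stand the little can upright in the middle of the tray's empty end, opposite the pot, and stand the stain stick in that can. Stand the tape measure upright on the middle of the closed sewing tin's lid, with the end where its blade comes out towards the tin's front edge (the long side with the lip, nearest you). Leave the tray, the pot, the tin, the candle and the wool ball where they are.

Things in the scene. Friction and masses are not known exactly. Their poses are not given: they have to be found in the camera images.
- tray: Oval galvanised tray, fixed to the worktop, 208 mm along its x by 246 mm (inside; 278 mm over the wire handles) along its y; origin at the centre of its underside, z up. Its floor is 2 mm thick, its wall 51 mm high, its two upright wire handles at the y ends reach 95 mm. The grey pot stands in its -y end; the middle of the empty end is 70 mm from the centre along +y. Inside width about 190 mm at the centre, about 160 mm at 70 mm from it.
- pot: Open grey metal pot with two small ears, standing in the tray, loose, 0.35 kg; 100 mm high, 79 mm across the rim (94 mm over the ears), open inside: about 73 mm across at the rim, 66 mm at the floor, which is 3 mm thick. Origin at the centre of its underside, z up.
- tin_lip (a point): Closed green pressed sewing tin, fixed; 93 mm deep (x) by 133 mm wide (y), 55 mm high with a flat lid, which stays shut. This point is at the middle of the front edge of the lid, on its top; the front (lip side) faces its -x, roughly towards the robot, and the hinge is at the back. The middle of the lid is 44 mm from this point along its +x, at the same height (55 mm above the worktop).
- can_mid (a point): Little round grey metal can without ears, standing open end up on the worktop, loose, about 0.12 kg; 97 mm high, 67 mm across the rim, about 58 mm across the foot, open inside: about 61 mm across at the rim, 52 mm at the floor, which is 3 mm thick. This point is at its centre, half-way up (48.5 mm above its foot); z up along its axis. Grasp it round the body near the rim.
- stick_mid (a point): Stain remover stick, a slim round tube standing upright on the worktop, loose, 70 g; 24 mm across, 136 mm tall, the cap being the top 26 mm. This point is at its centre, half-way up (68 mm above its foot); z up along its axis.
- reel_mid (a point): White reel of thread standing on end on the worktop, loose, 18 g; 31 mm across, 43 mm high. This point is at its centre, 21.5 mm above its foot.
- knob (a point): Lid of the grey pot, lying right way up on the worktop, loose, about 75 g: a flat disc 82 mm across and 10 mm thick with a round wooden knob on top, 44 mm across, from 12 to 52 mm above the underside. This point is in the middle of the knob, 32 mm above the lid's underside, on its axis; z up. The lid rests flat on the pot's rim.
- tape_mid (a point): Pocket tape measure standing upright on the worktop, loose, about 0.16 kg; 29 mm thick (its x), 65 mm long (its y), 64 mm high. This point is at its centre, half-way up (32 mm above its underside); the blade's mouth with the metal hook is low on its -y end, where the top slopes down; the square black catch on top sits nearer its other end. Grasp it across its 29 mm thickness.
- candle: Bystander: candle in a clear glass, 76 mm across, 90 mm high, loose; origin at the centre of its underside.
- ball_mid (a point): Bystander: light wool dryer ball, 66 mm across, loose on the worktop among the things; this point is its centre.
There are look-alikes about, which are no part of the job. Leave any orange or red look-alike of the part that bears knob alone.

How it is judged:
By the outcome, as a careful person would: the job done as asked, in the order asked, and still so for the second after the job is handed in, with the robot touching nothing.
It also fails if it takes over 134 s, if anything falls off the work surface, if the arm or the gripper's body presses on something with over 40 N, if the wrist force passes 120 N, or if a joint passes its speed limit or range.

## Working session

There is one attempt and no reset: what is moved stays moved. The work goes in short steps, Python scripts to look and compute and a tool call to move; the robot and the scene stay as the last step left them, time stands still between calls to the robot, and variables do not carry over. Pictures are saved under pics/ and viewed, about 12 in all and at most 16, crops included, and the job is handed in when it is done.

Besides the shell and the picture viewer there is one more tool, called after "Call:" by a JSON object that holds its "op" and its "data". step_arm: Moves the arm, as the interface text tells. Its arguments: {"type":"object","properties":{"rows":{"type":"string"},"hand":{"type":"number"},"newtons":{"type":"number"}},"required":["rows"]}

```bash
mkdir -p pics
cat > h.py <<'E'
import numpy as np, cv2
from bench import env
def cap(n):
    s=env.read_state(); c=env.capture(n); c['f']=240/np.tan(np.radians(c['fov_y'])/2)
    if n=='wrist':
        T=np.eye(4);T[:3,:3]=np.array(s['ee_rot']).reshape(3,3);T[:3,3]=s['eef_pos']
        M=T@np.array(c['tool_from_camera']); c['R']=M[:3,:3];c['o']=M[:3,3]
    else:
        R=cv2.Rodrigues(np.array(c['rvec'],float))[0]; c['R']=R.T; c['o']=-R.T@np.array(c['tvec'],float).ravel()
    return c
def ray(c,u,v): return c['R']@np.array([(u-c['cx'])/c['f'],(v-c['cy'])/c['f'],1.])
def onz(c,u,v,z):
    d=ray(c,u,v); return c['o']+d*(z-c['o'][2])/d[2]
def cloud(c):
    v,u=np.mgrid[0:480,0:640]; z=c['range_z']
    P=np.stack([(u-c['cx'])/c['f']*z,(v-c['cy'])/c['f']*z,z],-1)
    return P@c['R'].T+c['o']
def proj(c,p):
    q=c['R'].T@(np.array(p,float)-c['o']); return c['cx']+c['f']*q[0]/q[2], c['cy']+c['f']*q[1]/q[2]
E
python3 - <<'E'
from h import *
for n in('scene','top'):
    c=cap(n); cv2.imwrite(f'pics/{n}0.png',c['pixels']); np.savez(f'{n}0.npz',**{k:c[k] for k in('pixels','range_z','f','cx','cy','R','o')}); print(n,c['o'],c['f'],c['R'][:,2])
print(env.grip_point_offset,env.read_state())
E
```

```text
scene [-115.29943456  686.86494581  691.37369309] 474.0817559210572 [ 0.61684549 -0.56374687 -0.54926415]
top [ 425.24835422   84.49256084 1630.84202153] 535.1464478688548 [ 0.08749927 -0.01019959 -0.99611237]
18.700000000000003 {'time': 0.1, 'joints': array([-1.40346471e+00,  5.28368995e-01,  1.43379493e+00, -1.01363880e-05,
        1.18140372e+00, -1.78510473e-01]), 'joint_velocities': array([ 0.00024984, -0.00314879, -0.00185084,  0.00042572, -0.00035876,
       -0.00089426]), 'joint_efforts': array([-1.48962818e-04, -4.40984774e+01, -1.77151716e+01,  6.34365971e-02,
        5.33985836e-02, -4.51404196e-05]), 'eef_pos': array([ 211.76147646, -587.2462084 ,  187.065543  ]), 'ee_rot': array([[-3.38184780e-04,  3.38992324e-01, -9.40789078e-01],
       [ 1.94584280e-03, -9.40787128e-01, -3.38992321e-01],
       [-9.99998050e-01, -1.94526970e-03, -3.41465885e-04]]), 'wrist_force': array([0.76802097, 0.05569998, 0.17062024]), 'torque': array([-0.02437121,  0.03386052, -0.02532988]), 'gripper_width': 87.07462179478262}
```

View pics/scene0.png

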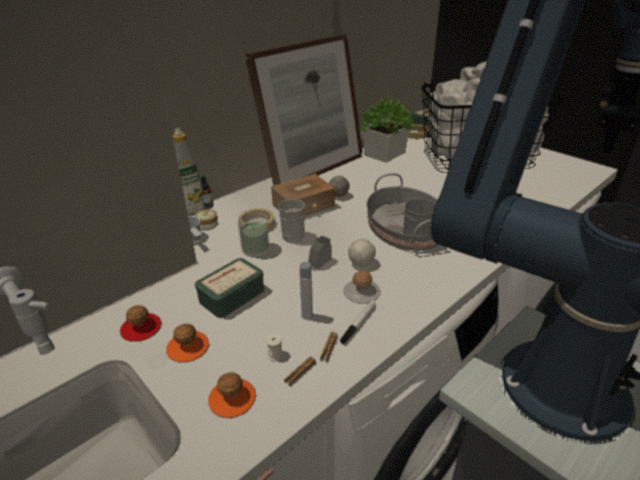

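View pics/top0.png

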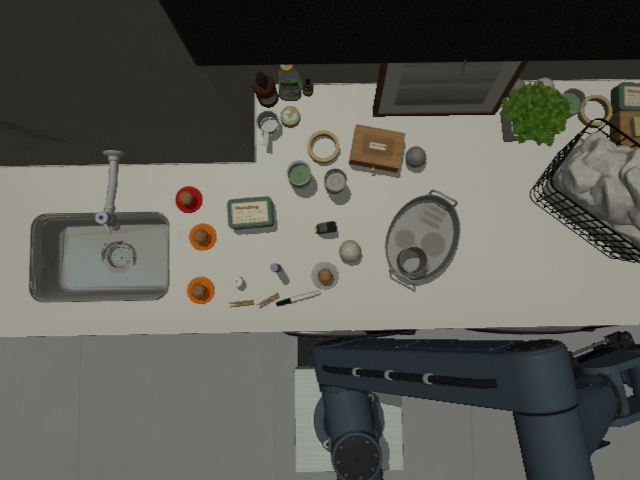

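Run:
```python
from h import *
c=dict(np.load('top0.npz')); s=dict(np.load('scene0.npz'))
im=c['pixels'][150:310,220:470]; a=cv2.resize(im,None,fx=3.2,fy=3.2,interpolation=cv2.INTER_CUBIC)
cv2.imwrite('pics/top0c.png',a)
im=s['pixels'][170:370,220:460]; a=cv2.resize(im,None,fx=3,fy=3,interpolation=cv2.INTER_CUBIC)
cv2.imwrite('pics/sc0c.png',np.clip(a*1.5,0,255).astype('uint8'))
P=cloud(c);Q=cloud(s)
# object blobs by height from top cloud
z=P[...,2]; m=((z>12)&(z<170)&(P[...,0]>380)&(P[...,0]<800)).astype('uint8')
n,l,st,ce=cv2.connectedComponentsWithStats(m)
for i in range(1,n):
    if st[i,4]>25:
        p=P[l==i]; print(ce[i].round(),st[i,4],'med',np.median(p,0).round(),'min',p.min(0).round(),'max',p.max(0).round())
```

```text
[545. 142.] 59 med [ 795. -572.  120.] min [ 788. -603.  106.] max [ 800. -552.  149.]
[581. 217.] 1760 med [ 570. -671.   96.] min [ 446. -834.   12.] max [ 800. -553.  169.]
[566. 174.] 221 med [ 685. -614.  154.] min [ 598. -685.  119.] max [ 799. -580.  170.]
[127. 157.] 3167 med [781. 633.  98.] min [683. 271.  12.] max [ 800. 1046.  170.]
[377. 158.] 959 med [ 772. -103.   62.] min [ 738. -175.   12.] max [800. -18.  77.]
[416. 157.] 331 med [ 773. -216.   55.] min [ 747. -250.   24.] max [ 800. -189.   72.]
[323. 158.] 135 med [783.  61.  24.] min [770.  18.  12.] max [800. 101.  34.]
[299. 173.] 610 med [729. 133.  61.] min [691.  96.  12.] max [767. 171.  98.]
[335. 180.] 474 med [704.  28.  73.] min [671.  -4.  20.] max [737.  60. 106.]
[551. 186.] 51 med [ 667. -585.  125.] min [ 650. -606.   80.] max [ 704. -578.  135.]
[428. 240.] 1323 med [ 499. -235.   48.] min [ 393. -344.   12.] max [ 674. -119.  111.]
[186. 198.] 182 med [666. 471.  47.] min [646. 450.  12.] max [693. 505.  61.]
[560. 196.] 30 med [ 638. -607.  135.] min [ 629. -616.  123.] max [ 647. -597.  145.]
[
[... 616 characters left out ...]
. 640. 147.] min [564. 634. 129.] max [585. 655. 163.]
[201. 236.] 184 med [552. 429.  47.] min [532. 410.  12.] max [574. 462.  61.]
[607. 230.] 27 med [ 536. -727.  149.] min [ 530. -735.  131.] max [ 544. -718.  162.]
[350. 251.] 383 med [496. -12.  57.] min [467. -47.  26.] max [530.  19.  74.]
[627. 244.] 26 med [ 496. -781.  148.] min [ 491. -796.  136.] max [ 502. -759.  165.]
[276. 267.] 81 med [452. 200. 134.] min [441. 193.  22.] max [464. 214. 142.]
[325. 275.] 196 med [427.  63.  46.] min [403.  35.  12.] max [451.  89.  60.]
[238. 281.] 94 med [414. 320.  43.] min [400. 307.  14.] max [429. 337.  53.]
[198. 288.] 145 med [394. 435.  48.] min [381. 416.  13.] max [417. 467.  58.]
```

View pics/top0c.png

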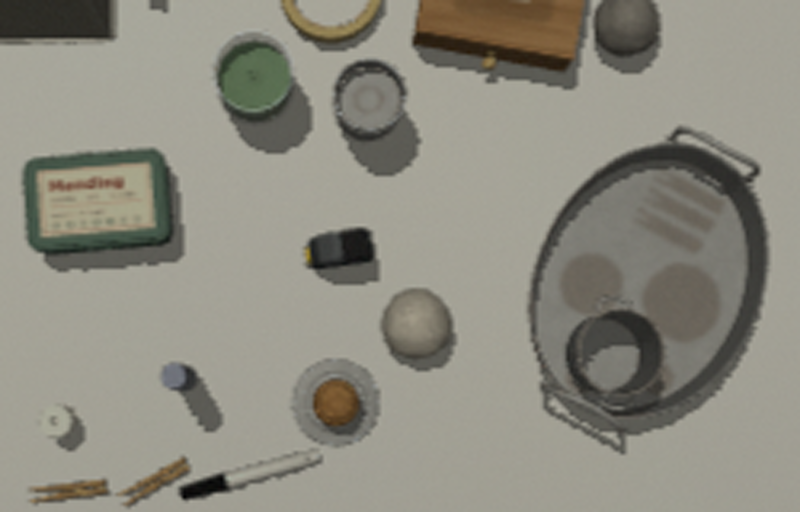

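View pics/sc0c.png

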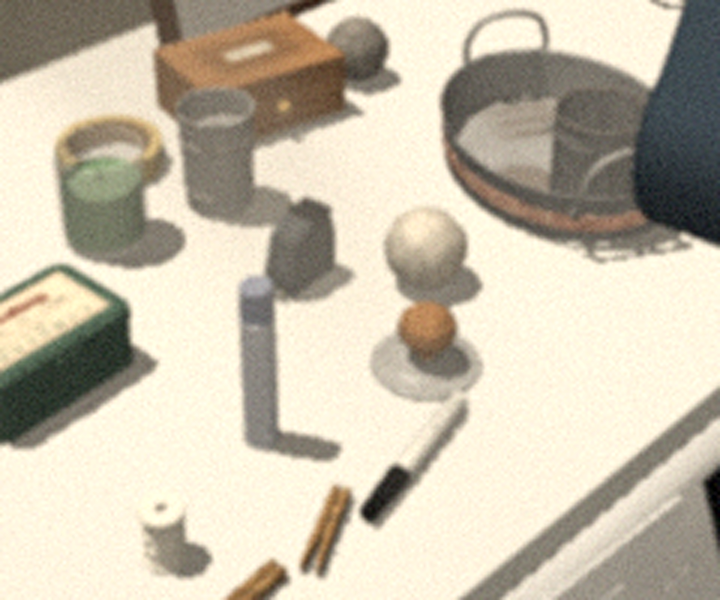

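```bash
cat >> h.py <<'E'
def goto(p,yaw=None):
    """shift (cm, tool axes) and turn (deg) to bring TCP to p with tool-y at world yaw (mod 180 free, keeps j6 in range)"""
    s=env.read_state(); R=np.array(s['ee_rot']).reshape(3,3); d=R.T@(np.array(p,float)-s['eef_pos'])/10
    y0=np.degrees(np.arctan2(R[1,1],R[0,1])); t=0
    if yaw is not None:
        j1=np.degrees(np.arctan2(p[1],p[0])); best=[]
        for k in range(-3,4):
            y=yaw+180*k; j6=j1-y
            if abs(j6)<155: best.append((abs(y-y0),y))
        y=min(best)[1]; t=-(y-y0)   # tool x points down: + turn about x lowers world yaw
    print('pos',np.round(s['eef_pos'],1),'yaw',round(y0,1),'j6',round(np.degrees(s['joints'][5]),1),'w',round(s['gripper_width'],1),'t',s['time'],'-> shift cm',d.round(2),'turn',round(t,1))
E
python3 - <<'E'
from h import *
goto([480,-260,420],-20)
c=dict(np.load('top0.npz'))
P=cloud(c)
# tray: pixels z 35..62 around -> ellipse by outer hull of rim
m=((P[...,2]>25)&(P[...,2]<120)&(P[...,0]>380)&(P[...,0]<690)&(P[...,1]>-350)&(P[...,1]<-110)).astype('uint8')
p=P[(m>0)]; h=p[(p[:,2]>70)]
q=h[np.hypot(h[:,0]-445,h[:,1]+210)>60]; print('handles',q.round()[:40])
# tin lid
hsv=cv2.cvtColor(c['pixels'],cv2.COLOR_BGR2HSV)
m=((P[...,2]>45)&(P[...,0]>550)&(P[...,0]<680)&(P[...,1]>200)&(P[...,1]<360)).astype('uint8')
m=cv2.morphologyEx(m,cv2.MORPH_OPEN,np.ones((3,3)))
u=np.argwhere(m)[:,::-1]; w=np.array([onz(c,*x,55)[:2] for x in u],np.float32); print('tin',cv2.minAreaRect(w), u.min(0),u.max(0))
m=((P[...,2]>40)&(P[...,0]>540)&(P[...,0]<600)&(P[...,1]>20)&(P[...,1]<90))
u=np.argwhere(m)[:,::-1]; w=np.array([onz(c,*x,64)[:2] for x in u],np.float32); print('tape',cv2.minAreaRect(w))
E
```

```text
pos [ 211.8 -587.2  187.1] yaw -70.2 j6 -10.2 w 87.1 t 0.1 -> shift cm [-23.24 -21.74 -36.34] turn -50.2
handles [[ 670. -261.   71.]
 [ 670. -263.   74.]
 [ 670. -266.   75.]
 [ 669. -267.   81.]
 [ 667. -263.   73.]
 [ 665. -264.   84.]
 [ 665. -267.   83.]
 [ 665. -269.   85.]
 [ 664. -271.   92.]
 [ 664. -274.   88.]
 [ 662. -269.   86.]
 [ 662. -272.   84.]
 [ 661. -274.   90.]
 [ 661. -276.   93.]
 [ 661. -279.   93.]
 [ 659. -275.   85.]
 [ 658. -276.   94.]
 [ 656. -277.  102.]
 [ 657. -282.   94.]
 [ 657. -284.   95.]
 [ 655. -279.   92.]
 [ 655. -282.   91.]
 [ 654. -284.   96.]
 [ 655. -288.   90.]
 [ 652. -285.   91.]
 [ 652. -288.   92.]
 [ 651. -289.   98.]
 [ 652. -293.   93.]
 [ 649. -288.   91.]
 [ 648. -288.  101.]
 [ 649. -293.   92.]
 [ 648. -295.   96.]
 [ 648. -299.   95.]
 [ 646. -293.   93.]
 [ 646. -296.   93.]
 [ 646. -299.   92.]
 [ 645. -301.   96.]
 [ 645. -304.   97.]
 [ 643. -299.   94.]
 [ 643. -302.   90.]]
tin ((616.4766235351562, 280.583984375), (89.92887115478516, 132.99481201171875), 3.7941489219665527) [227 196] [273 228]
tape ((568.994140625, 53.567115783691406), (30.03053092956543, 53.6500244140625), 6.046225070953369)
```

Call:
{"op": "step_arm", "data": {"rows": "-12 0 0 0; -23 0 -5 0; -23 -5 -12 -10; -23 -10 -18 -20; -23 -15 -24 -30; -23 -19 -30 -40; -23.2 -21.7 -36.3 -50; -23.2 -21.7 -36.3 -50; -23.2 -21.7 -36.3 -50; -23.2 -21.7 -36.3 -50"}}

```text
time: 1.35
eef_pos: [481.7, -257.0, 419.8]
ee_rot: [[0.0, 0.941, -0.339], [0.003, -0.339, -0.941], [-1.0, -0.0, -0.003]]
wrist_force: [-0.3, -0.7, -0.5]
gripper_width: 86.8
```

Run:
```python
from h import *
goto([470,150,420],0)
c=cap('wrist'); cv2.imwrite('pics/w1.png',c['pixels']); np.savez('w1.npz',**{k:c[k] for k in('pixels','range_z','f','cx','cy','R','o')}); print(c['f'],c['o'],c['R'])
```

```text
pos [ 481.7 -257.   419.8] yaw -19.8 j6 -20.1 w 86.8 t 1.35 -> shift cm [  0.08 -14.89 -37.9 ] turn -19.8
355.4744478035777 [ 508.25225264 -182.06714639  617.24424657] [[ 9.40571000e-01 -3.25294577e-01 -9.75173463e-02]
 [-3.39597048e-01 -9.00789507e-01 -2.70651268e-01]
 [ 1.98787176e-04  2.87683336e-01 -9.57725565e-01]]
```

View pics/w1.png

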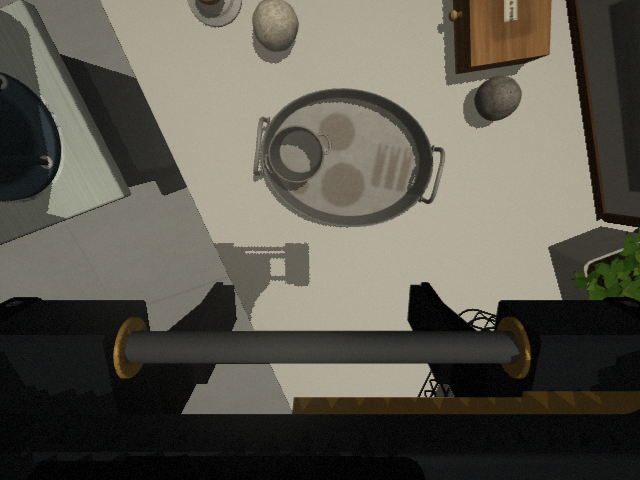

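```bash
cat > tray.py <<'E'
from h import *
def circ(p):
    A=np.c_[2*p,np.ones(len(p))]; s=np.linalg.lstsq(A,(p**2).sum(1),rcond=None)[0]; return s[:2],np.sqrt(s[2]+s[:2]@s[:2])
def tray(c):
    P=cloud(c); x,y,z=P[...,0],P[...,1],P[...,2]
    m=(z>85)&(z<115)&(x>380)&(x<700)&(y>-360)&(y<-100)
    pot=m&(np.hypot(x-445,y+210)<58); p=P[pot]; print('pot rim',len(p),np.median(p[:,2]),circ(p[:,:2]))
    h=P[(z>78)&m&~pot]; 
    for w in (h[h[:,0]>550],h[h[:,0]<500]): print('handle',len(w),w.mean(0),cv2.minAreaRect(w[:,:2].astype('f4')))
    r=P[(z>42)&(z<58)&(x>380)&(x<700)&(y>-360)&(y<-100)&(np.hypot(x-445,y+210)>60)]
    print('rim',len(r),cv2.fitEllipse(r[:,:2].astype('f4')),cv2.minAreaRect(r[:,:2].astype('f4')))
if __name__=='__main__':
    for n in('top0','w1'): tray(dict(np.load(n+'.npz')))
E
python3 tray.py
```

```text
pot rim 121 96.21595193512371 (array([ 455.75612182, -189.92193433]), np.float64(40.9846568305025))
handle 42 [ 649.49057602 -292.77251498   92.66041403] ((648.447265625, -293.878173828125), (59.26603317260742, 7.168310642242432), 58.82231903076172)
handle 36 [ 456.1171917  -153.15486857   95.0839377 ] ((461.6955261230469, -151.8755340576172), (26.39884376525879, 80.54862976074219), 79.76821899414062)
rim 346 ((534.8612060546875, -230.5244903564453), (204.0413818359375, 262.8703308105469), 61.10866165161133) ((550.6466674804688, -231.5464324951172), (219.77622985839844, 243.805908203125), 86.52767181396484)
pot rim 495 98.01581977770127 (array([ 455.42828055, -190.43469731]), np.float64(38.41282716807689))
handle 184 [ 648.74271525 -292.90657636   91.57304822] ((648.4467163085938, -293.8216247558594), (62.37240982055664, 7.645152568817139), 60.68075942993164)
handle 157 [ 456.52153636 -154.15475732   95.78717392] ((461.592041015625, -156.48779296875), (23.99640464782715, 84.54875183105469), 76.60506439208984)
rim 1602 ((532.7796020507812, -229.19308471679688), (203.4148406982422, 266.27227783203125), 61.0352897644043) ((547.6649780273438, -229.10964965820312), (246.48060607910156, 224.67169189453125), 0.45121487975120544)
```

Call:
{"op": "step_arm", "data": {"rows": "0 -3 -6 -5; 0 -6 -12 -10; 0 -9 -18 -15; 0 -12 -24 -20; 0 -14 -30 -20; 0 -14.9 -38 -20; 0 -14.9 -38 -20; 0 -14.9 -38 -20; 0 -14.9 -38 -20"}}

```text
time: 2.52
eef_pos: [470.0, 147.7, 419.6]
ee_rot: [[-0.002, 1.0, -0.001], [0.001, -0.001, -1.0], [-1.0, -0.002, -0.001]]
wrist_force: [-0.7, -0.0, -0.3]
gripper_width: 87.0
```

Run:
```python
from h import *
goto([414,320,100],0)
c=cap('wrist'); cv2.imwrite('pics/w2.png',c['pixels']); np.savez('w2.npz',**{k:c[k] for k in('pixels','range_z','f','cx','cy','R','o')})
```

```text
pos [470.  147.7 419.6] yaw -0.1 j6 4.4 w 87.0 t 2.525 -> shift cm [ 31.99  -5.55 -17.21] turn -0.1
```

View pics/w2.png

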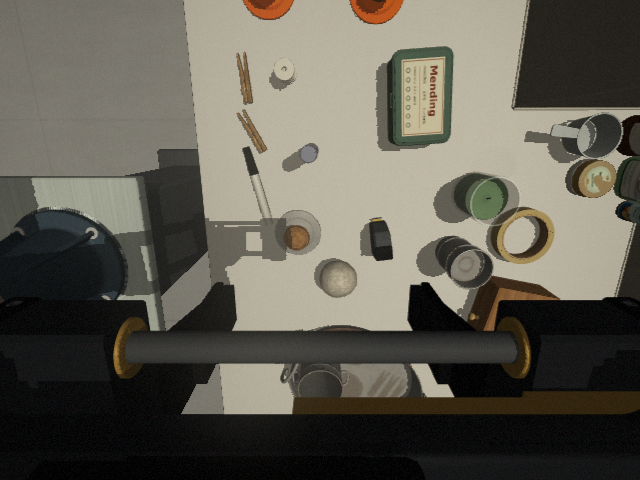

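```bash
cat > meas.py <<'E'
from h import *
import sys
from tray import circ
def top(c,x0,y0,r,zt,tol=6):
    """pixels near (x0,y0) with depth near zt, cast to plane zt -> minEnclosing & rect"""
    P=cloud(c); m=(np.hypot(P[...,0]-x0,P[...,1]-y0)<r)&(abs(P[...,2]-zt)<tol)
    u=np.argwhere(m)[:,::-1]
    w=np.array([onz(c,*x,zt)[:2] for x in u],np.float32); 
    if len(w)<5: return len(w)
    (a,b),rr=cv2.minEnclosingCircle(w); return len(w),'mean',w.mean(0).round(1),'mec',(round(a,1),round(b,1),round(rr,1)),'rect',np.round(np.hstack(cv2.minAreaRect(w)),1),'zmed',round(float(np.median(P[m][:,2])),1)
if __name__=='__main__':
    for n in sys.argv[1:]:
        c=dict(np.load(n+'.npz')); print(n)
        for k,a in dict(reel=(414,320,32,43),knob=(427,63,45,48,8),disc=(427,63,60,10,3),stick=(452,200,30,136),tape=(569,54,50,60,8),tin=(616,280,95,55),can=(704,28,50,97),candle=(729,133,55,90),ball=(496,-12,45,55,15)).items(): print(k,*[top(c,*a)])
E
python3 meas.py w2 top0
```

```text
w2
reel (368, 'mean', array([413.4, 322.1], dtype=float32), 'mec', (413.4, 322.1, 15.3), 'rect', array([413.3, 321.8,  29.5,  28. ,  88.6]), 'zmed', 43.5)
knob (478, 'mean', array([426.1,  65.4], dtype=float32), 'mec', (425.9, 65.2, 21.0), 'rect', array([426.3,  65. ,  41.6,  40. ,  88.1]), 'zmed', 48.2)
disc (324, 'mean', array([424.5,  75.6], dtype=float32), 'mec', (413.7, 65.9, 47.1), 'rect', array([417.2,  71.4,  62.4,  88.7,  72.4]), 'zmed', 8.3)
stick (242, 'mean', array([451.1, 205.5], dtype=float32), 'mec', (450.9, 205.5, 11.4), 'rect', array([451.3, 205.6,  21.7,  21.1,  89.9]), 'zmed', 136.2)
tape (496, 'mean', array([568.5,  55.1], dtype=float32), 'mec', (569.2, 55.1, 26.7), 'rect', array([568.6,  55.2,  29.2,  49.3,   7.7]), 'zmed', 62.3)
tin (5723, 'mean', array([615.7, 283.7], dtype=float32), 'mec', (615.6, 281.5, 73.8), 'rect', array([614.7, 281.4,  90.1, 132.1,   3.8]), 'zmed', 55.2)
can (320, 'mean', array([706. ,  25.9], dtype=float32), 'mec', (702.5, 29.4, 34.6), 'rect', array([702.5,  28.8,  65. ,  67.4,  89.9]), 'zmed', 96.2)
candle (486, 'mean', array([728.8, 13
[... 934 characters left out ...]
 'mec', (570.8, 53.8, 25.4), 'rect', array([569.9,  52.7,  28.9,  47.2,   7.1]), 'zmed', 61.7)
tin (1181, 'mean', array([617.2, 281.2], dtype=float32), 'mec', (616.8, 280.5, 74.0), 'rect', array([616.4, 280.6,  89.7, 133. ,   3.7]), 'zmed', 55.2)
can (69, 'mean', array([704.8,  25.2], dtype=float32), 'mec', (703.7, 27.7, 33.5), 'rect', array([703.9,  27.1,  63.9,  64.3,  44.1]), 'zmed', 96.2)
candle (88, 'mean', array([731.2, 134.5], dtype=float32), 'mec', (728.6, 132.9, 38.1), 'rect', array([729.3, 134.2,  72.9,  73.9,  89. ]), 'zmed', 89.7)
ball (353, 'mean', array([497.1, -12.8], dtype=float32), 'mec', (496.7, -13.4, 32.4), 'rect', array([497.5, -12.6,  59. ,  61.9,  88.7]), 'zmed', 57.1)
```

Call:
{"op": "step_arm", "data": {"rows": "4 -1.5 -5 0; 10 -3 -10 0; 16 -5 -15 0; 22 -5.6 -17.4 0; 28 -5.6 -17.4 0; 33 -5.6 -17.4 0; 36 -5.6 -17.4 0; 36 -5.6 -17.4 0; 36 -5.6 -17.4 0", "hand": 0.4, "newtons": 10}}

```text
time: 3.7
eef_pos: [415.6, 321.6, 61.6]
ee_rot: [[0.001, 1.0, -0.003], [0.002, -0.003, -1.0], [-1.0, 0.001, -0.002]]
wrist_force: [0.6, 0.3, 0.3]
gripper_width: 52.4
```

Run:
```python
from h import *
goto([413.7,322,10],0)
c=cap('wrist'); cv2.imwrite('pics/w3.png',c['pixels'])
```

```text
pos [415.6 321.6  61.6] yaw -0.2 j6 25.6 w 52.4 t 3.7 -> shift cm [ 5.16 -0.19 -0.03] turn -0.2
```

View pics/w3.png

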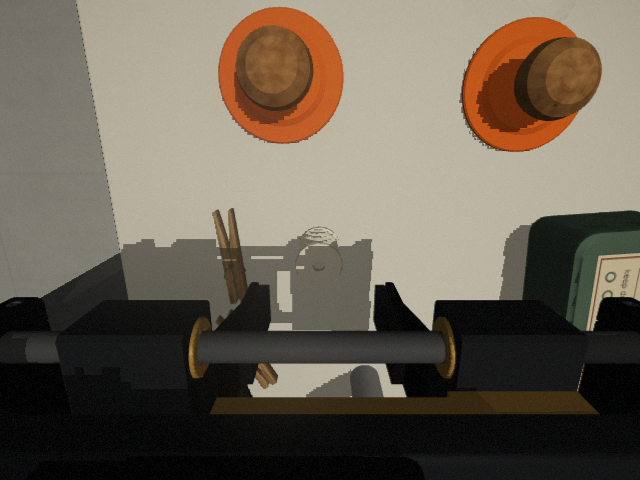

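Call:
{"op": "step_arm", "data": {"rows": "2.5 -0.2 0 0; 5.2 -0.2 0 0; 5.2 -0.2 0 0; 5.2 -0.2 0 0"}}

```text
time: 4.25
eef_pos: [415.8, 322.8, 12.3]
ee_rot: [[0.006, 1.0, -0.003], [0.005, -0.003, -1.0], [-1.0, 0.006, -0.005]]
wrist_force: [-0.3, -0.8, 0.4]
gripper_width: 52.0
```

Call:
{"op": "step_arm", "data": {"rows": "0 0 0 0; 0 0 0 0; 0 0 0 0; 0 0 0 0; 0 0 0 0; -3 0 0 0; -8 0 0 0; -14 0 0 0; -14 0 0 0", "hand": 1}}

```text
time: 5.38
eef_pos: [418.3, 324.0, 156.9]
ee_rot: [[0.016, 1.0, -0.003], [0.009, -0.003, -1.0], [-1.0, 0.016, -0.009]]
wrist_force: [0.7, 0.5, -0.0]
gripper_width: 0.0
```

Run:
```python
from h import *
goto([455.5,-190.3,200],-29)
```

```text
pos [418.3 324.  156.9] yaw -0.2 j6 25.7 w 0.0 t 5.375 -> shift cm [-4.74  3.94 51.38] turn 28.8
```

Run:
```python
from h import *
c=cap('wrist'); cv2.imwrite('pics/w4.png',c['pixels']); np.savez('w4.npz',**{k:c[k] for k in('pixels','range_z','f','cx','cy','R','o')})
from meas import top
print(top(c,414,322,60,43))
P=cloud(c); m=(np.hypot(P[...,0]-414,P[...,1]-322)<120)&(P[...,2]>12)&(P[...,2]<60); p=P[m]; print(len(p),p.mean(0),p.min(0),p.max(0))
```

```text
(861, 'mean', array([413.1, 322.5], dtype=float32), 'mec', (413.1, 322.4, 15.3), 'rect', array([413.3, 322.6,  29.9,  29.9,  89.5]), 'zmed', 43.4)
2378 [398.35555569 380.63629051  43.07633968] [338.25171211 241.8496176   12.00407531] [428.27208205 441.49450008  53.34464711]
```

View pics/w4.png

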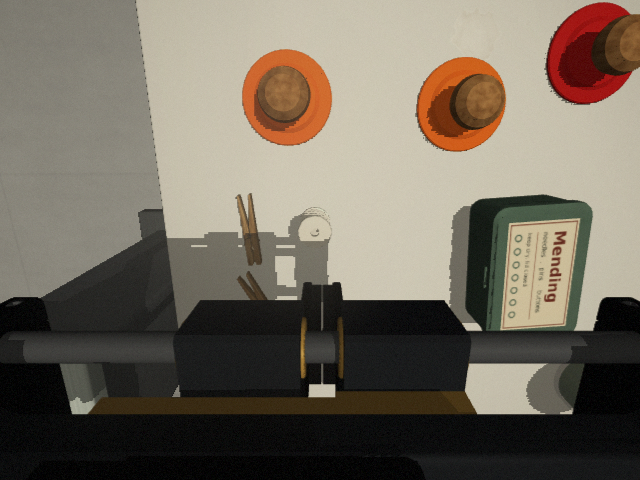

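Run:
```python
from h import *
goto([413.3,322.5,9],0); print(env.read_state()['ee_rot'])
```

```text
pos [416.3 323.  154.5] yaw -0.2 j6 25.7 w 1.1 t 5.425 -> shift cm [14.54 -0.46  0.15] turn -0.2
[[ 0.01071605  0.99993824 -0.00294518]
 [ 0.00691092 -0.00301934 -0.99997156]
 [-0.9999187   0.01069539 -0.00694285]]
```

Call:
{"op": "step_arm", "data": {"rows": "0 -0.5 0.1 0; 0 -0.5 0.1 0; 0 -0.5 0.1 0; 3 -0.5 0.1 0; 6 -0.5 0.1 0; 9 -0.5 0.1 0; 12 -0.5 0.1 0; 14.5 -0.5 0.1 0; 14.5 -0.5 0.1 0; 14.5 -0.5 0.1 0", "hand": 0.4}}

```text
time: 6.68
eef_pos: [413.2, 323.1, 9.7]
ee_rot: [[0.011, 1.0, -0.003], [0.007, -0.003, -1.0], [-1.0, 0.011, -0.007]]
wrist_force: [0.7, -0.2, 0.9]
gripper_width: 52.3
```

Call:
{"op": "step_arm", "data": {"rows": "0 0 0 0; 0 0 0 0; 0 0 0 0; 0 0 0 0; 0 0 0 0; 0 0 0 0; 0 0 0 0; 0 0 0 0", "hand": 1, "newtons": 10}}

```text
time: 7.68
eef_pos: [413.2, 323.1, 9.6]
ee_rot: [[0.011, 1.0, -0.003], [0.007, -0.003, -1.0], [-1.0, 0.011, -0.007]]
wrist_force: [0.2, -0.6, 0.2]
gripper_width: 0.4
```

Run:
```python
from h import *
c=cap('wrist'); s=cap('scene')
a=c['pixels'][180:480,100:540]; b=cv2.resize(s['pixels'][290:410,210:350],None,fx=3,fy=3); print(a.shape,b.shape)
cv2.imwrite('pics/w5.png',np.hstack([a[:300,:380],cv2.resize(b,(420,300))]))
P=cloud(s); m=(np.hypot(P[...,0]-414,P[...,1]-322)<40)&(P[...,2]>8)&(P[...,2]<50); p=P[m]; print(len(p),p.mean(0))
```

```text
(300, 440, 3) (360, 420, 3)
253 [404.81853632 326.81173721  30.31931087]
```

View pics/w5.png

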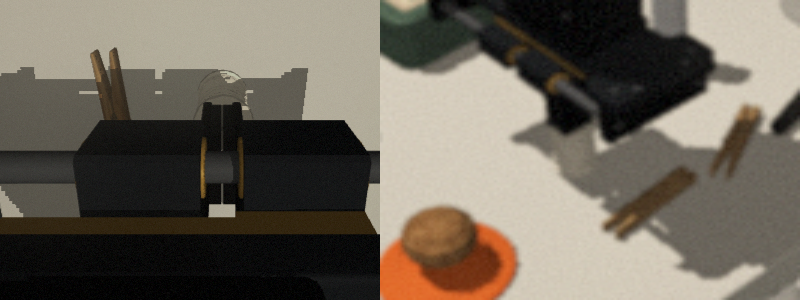

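Run:
```python
from h import *
c=cap('wrist'); s=cap('scene')
for n,q in (('w',c),('s',s)):
    for p in ([413,322,43],[413,322,0],[413,323,10],[413,323,28]): print(n,p,np.round(proj(q,p)))
b=cv2.resize(s['pixels'][300:400,220:340],None,fx=4,fy=4,interpolation=cv2.INTER_CUBIC); b=np.clip(b*1.8,0,255).astype('uint8')
for p,col in (([413,322,43],(0,255,0)),([413,322,0],(0,255,0)),([413,323,10],(0,0,255))):
    u,v=proj(s,p); cv2.circle(b,(int((u-220)*4),int((v-300)*4)),4,col,-1)
P=cloud(s); print('depth scene col at reel x'); u,v=map(int,proj(s,[413,322,25]))
for k in range(v-25,v+14,3): print(k,P[k,u].round())
cv2.imwrite('pics/s6.png',b)
```

```text
w [413, 322, 43] [323. 303.]
w [413, 322, 0] [322. 272.]
w [413, 323, 10] [322. 277.]
w [413, 323, 28] [322. 289.]
s [413, 322, 43] [273. 339.]
s [413, 322, 0] [275. 355.]
s [413, 323, 10] [274. 352.]
s [413, 323, 28] [273. 345.]
depth scene col at reel x
320 [379. 341. 127.]
323 [378. 343. 122.]
326 [364. 353. 132.]
329 [362. 355. 127.]
332 [401. 329.  74.]
335 [402. 329.  67.]
338 [402. 330.  59.]
341 [404. 329.  49.]
344 [404. 329.  42.]
347 [406. 329.  33.]
350 [404. 331.  27.]
353 [406. 330.  17.]
356 [405. 331.  10.]
```

View pics/s6.png

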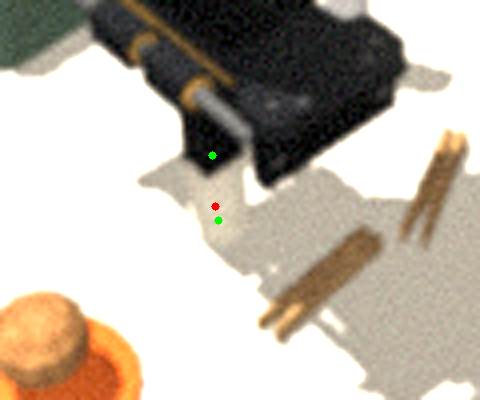

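Run:
```python
from h import *
s=env.read_state(); c=cap('wrist'); R=np.array(s['ee_rot']).reshape(3,3)
T=(cloud(c)-s['eef_pos'])@R
for v in range(262,300,3): print(v,c['range_z'][v,318].round(),T[v,318].round(1),T[v,334].round(1))
c=dict(np.load('w4.npz')); print('w4')
for v in range(268,300,4): print(v,c['range_z'][v,318].round())
```

```text
262 200.0 [ -8.9  -2.5 -12.2] [ -4.7   6.7 -10.6]
265 0.0 [-197.3   -0.5  -80.2] [ -9.1   6.5 -10.4]
268 193.0 [-16.6  -2.4 -11.5] [-16.2   6.3 -11.3]
271 185.0 [-24.4  -2.3 -12.8] [-19.6   6.2 -10.9]
274 181.0 [-28.2  -2.3 -12.6] [-23.9   6.  -10.9]
277 177.0 [-33.2  -2.2 -13. ] [-33.3   5.7 -13.1]
280 177.0 [-33.   -2.3 -11.3] [-33.2   5.7 -11.4]
283 176.0 [-34.4  -2.2 -10.3] [-36.8   5.6 -11.3]
286 175.0 [-35.9  -2.2  -9.4] [-40.5   5.5 -11.4]
289 170.0 [-41.1  -2.2 -10.1] [-42.5   5.4 -10.8]
292 167.0 [-44.3  -2.2 -10. ] [-47.    5.2 -11.3]
295 164.0 [-47.4  -2.1  -9.9] [-50.1   5.1 -11.2]
298 162.0 [-49.1  -2.1  -9.2] [-53.8   5.  -11.5]
w4
268 377.0
272 379.0
276 379.0
280 381.0
284 383.0
288 171.0
292 167.0
296 163.0
```

Call:
{"op": "step_arm", "data": {"rows": "0 0 0 0; 0 0 0 0; 0 0 0 0; 0 0 0 0; 0 0 0 0; 0.3 0 0 0; 0.6 0 0 0; 0.9 0 0 0; 1.1 0 0 0; 1.1 0 0 0", "hand": 0.4}}

```text
time: 9.18
eef_pos: [413.2, 323.1, -1.6]
ee_rot: [[0.011, 1.0, -0.003], [0.007, -0.003, -1.0], [-1.0, 0.011, -0.007]]
wrist_force: [0.2, -0.3, 0.6]
gripper_width: 52.2
```

Call:
{"op": "step_arm", "data": {"rows": "0.4 0 0 0; 0.8 0 0 0; 1.2 0 0 0; 1.6 0 0 0; 2 0 0 0; 2.3 0 0 0; 2.3 0 0 0"}}

```text
time: 10.05
eef_pos: [413.3, 323.2, -24.9]
ee_rot: [[0.01, 1.0, -0.003], [0.007, -0.003, -1.0], [-1.0, 0.01, -0.007]]
wrist_force: [0.2, 0.8, 0.8]
gripper_width: 52.3
```

Call:
{"op": "step_arm", "data": {"rows": "0 0 0 0; 0 0 0 0; 0 0 0 0; 0 0 0 0; 0 0 0 0; 0 0 0 0; 0 0 0 0; 0 0 0 0", "hand": 1, "newtons": 10}}

```text
time: 11.05
eef_pos: [413.4, 323.2, -24.8]
ee_rot: [[0.01, 1.0, -0.003], [0.007, -0.003, -1.0], [-1.0, 0.01, -0.007]]
wrist_force: [0.5, -0.0, 1.6]
gripper_width: 30.0
```

Call:
{"op": "step_arm", "data": {"rows": "-5 0 0 0; -11 0 0 0; -17 0 0 0; -18.5 0 0 0; -18.5 0 0 0; -18.5 0 0 0"}}

```text
time: 11.8
eef_pos: [409.9, 321.2, 158.3]
ee_rot: [[0.006, 1.0, -0.003], [0.005, -0.003, -1.0], [-1.0, 0.006, -0.005]]
wrist_force: [-0.2, -0.2, -0.7]
gripper_width: 30.0
```

Run:
```python
from h import *
goto([455.5,-190.3,160],-29)
```

```text
pos [409.9 321.2 158.3] yaw -0.2 j6 25.8 w 30.0 t 11.8 -> shift cm [-0.39  4.71 51.14] turn 28.8
```

Call:
{"op": "step_arm", "data": {"rows": "-0.4 0.5 5 4; -0.4 1 11 8; -0.4 1.5 17 12; -0.4 2 23 16; -0.4 3 29 20; -0.4 3.5 35 24; -0.4 4 41 28.8; -0.4 4.7 47 28.8; -0.4 4.7 51.1 28.8; -0.4 4.7 51.1 28.8"}}

```text
time: 13.05
eef_pos: [454.8, -192.6, 158.0]
ee_rot: [[0.004, 0.873, -0.489], [0.006, -0.489, -0.872], [-1.0, 0.0, -0.007]]
wrist_force: [0.2, 0.4, 1.0]
gripper_width: 30.5
```

Run:
```python
from h import *
from tray import *
goto([455.5,-190.3,72],-29); c=cap('top'); tray(c)
```

```text
pos [ 454.8 -192.6  158. ] yaw -29.2 j6 -7.3 w 30.5 t 13.05 -> shift cm [ 8.6  -0.05 -0.17] turn -0.2
pot rim 21 95.13898575205167 (array([ 448.13958291, -208.26302552]), np.float64(52.26258302901156))
handle 47 [ 649.18702414 -293.35913562   92.42273376] ((650.17529296875, -292.38531494140625), (68.72335815429688, 6.911942481994629), 61.155792236328125)
handle 38 [ 457.61383127 -153.73087521   94.94909577] ((461.5594787597656, -153.37416076660156), (23.348129272460938, 80.7424087524414), 79.33097076416016)
rim 268 ((536.0777587890625, -229.79901123046875), (202.1176300048828, 261.84063720703125), 58.79124450683594) ((559.8413696289062, -217.54371643066406), (174.48611450195312, 262.5352478027344), 22.72008514404297)
```

Call:
{"op": "step_arm", "data": {"rows": "3 0 -0.2 0; 6 0 -0.2 0; 8.8 0 -0.2 0; 8.8 0 -0.2 0; 8.8 0 -0.2 0; 8.8 0 -0.2 0"}}

```text
time: 13.85
eef_pos: [455.4, -187.5, 70.3]
ee_rot: [[0.003, 0.874, -0.486], [0.008, -0.486, -0.874], [-1.0, -0.001, -0.008]]
wrist_force: [-0.0, 0.2, -0.0]
gripper_width: 29.7
```

Call:
{"op": "step_arm", "data": {"rows": "0 0 0 0; 0 0 0 0; 0 0 0 0; 0 0 0 0; 0 0 0 0; 0 0 0 0; -5 0 0 0; -10 0 0 0; -10 0 0 0; -10 0 0 0", "hand": 0.3}}

```text
time: 15.1
eef_pos: [454.6, -187.9, 170.0]
ee_rot: [[0.003, 0.874, -0.486], [0.008, -0.486, -0.874], [-1.0, -0.002, -0.008]]
wrist_force: [-0.4, -0.1, -1.0]
gripper_width: 60.9
```

Run:
```python
from h import *
goto([426,64,130],0); c=cap('top'); w=cap('wrist')
a=cv2.resize(c['pixels'][180:310,370:480],None,fx=3.4,fy=3.4,interpolation=cv2.INTER_CUBIC); b=w['pixels'][:300,120:520]; print(a.shape,b.shape)
o=np.zeros((442,774,3),'uint8'); o[:a.shape[0],:374]=a[:,:374]; o[:300,374:]=b; cv2.imwrite('pics/p7.png',o)
```

```text
pos [ 454.6 -187.9  170. ] yaw -29.1 j6 -7.0 w 60.9 t 15.1 -> shift cm [  4.2  -14.75 -20.58] turn -29.1
(442, 374, 3) (300, 400, 3)
```

View pics/p7.png

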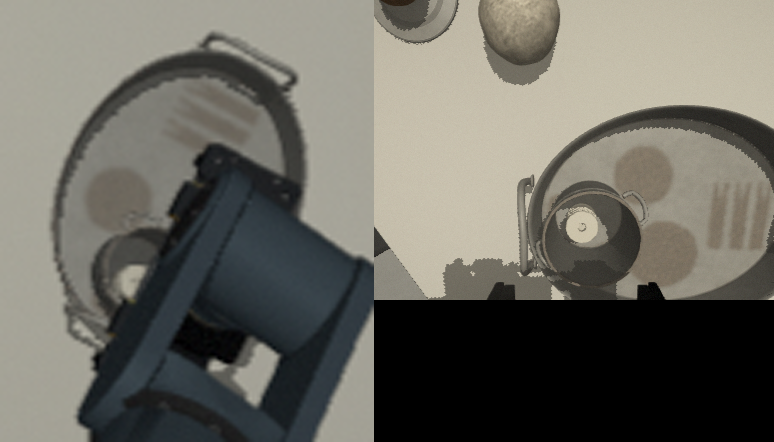

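Run:
```python
from h import *
goto([426,64,90],30)
```

```text
pos [ 454.  -187.5  169. ] yaw -29.1 j6 -7.0 w 60.9 t 15.2 -> shift cm [  8.14 -14.65 -20.54] turn -59.1
```

Call:
{"op": "step_arm", "data": {"rows": "0 -2 -3 -9; 1 -5 -7 -18; 2 -8 -11 -27; 4 -11 -15 -36; 6 -14.6 -20.5 -45; 8.1 -14.6 -20.5 -54; 8.1 -14.6 -20.5 -59; 8.1 -14.6 -20.5 -59; 8.1 -14.6 -20.5 -59", "hand": 0.1}}

```text
time: 16.32
eef_pos: [426.0, 63.3, 90.0]
ee_rot: [[-0.001, 0.868, 0.497], [0.01, 0.497, -0.868], [-1.0, 0.004, -0.009]]
wrist_force: [-0.4, -0.7, -0.3]
gripper_width: 78.5
```

Run:
```python
from h import *
from meas import top
goto([426,64,-20],30); c=cap('wrist'); s=env.read_state()
print(top(c,426,64,45,45,8)); cv2.imwrite('pics/w8.png',c['pixels'])
print(proj(c,[426,64,32]))
```

```text
pos [426.   63.3  90. ] yaw 29.8 j6 -37.4 w 78.5 t 16.325 -> shift cm [ 1.1e+01 -1.0e-02  3.0e-02] turn -0.2
(2635, 'mean', array([424.1,  64.7], dtype=float32), 'mec', (424.1, 64.4, 21.7), 'rect', array([424.4,  64.3,  42.2,  42.1,  75.1]), 'zmed', 48.5)
(np.float64(322.08323433001993), np.float64(246.94248384856016))
```

Call:
{"op": "step_arm", "data": {"rows": "3 -0.1 0 0; 6 -0.1 0 0; 8.5 -0.1 0 0; 9.5 -0.1 0 0; 10.4 -0.1 0 0; 11 -0.1 0 0; 11 -0.1 0 0; 11 -0.1 0 0"}}

```text
time: 17.38
eef_pos: [425.7, 63.7, -19.4]
ee_rot: [[0.001, 0.868, 0.497], [0.009, 0.497, -0.868], [-1.0, 0.005, -0.008]]
wrist_force: [-0.0, 0.1, -0.3]
gripper_width: 78.6
```

Call:
{"op": "step_arm", "data": {"rows": "0 0 0 0; 0 0 0 0; 0 0 0 0; 0 0 0 0; 0 0 0 0; 0 0 0 0; 0 0 0 0; 0 0 0 0", "hand": 1, "newtons": 15}}

```text
time: 18.38
eef_pos: [425.7, 63.7, -19.4]
ee_rot: [[0.001, 0.868, 0.497], [0.009, 0.497, -0.868], [-1.0, 0.005, -0.008]]
wrist_force: [-0.3, -0.4, -0.2]
gripper_width: 41.0
```

Call:
{"op": "step_arm", "data": {"rows": "-1 0 0 0; -3 0 0 0; -7 0 0 0; -12 0 0 0; -17 0 0 0; -17 0 0 0; -17 0 0 0"}}

```text
time: 19.25
eef_pos: [424.6, 62.2, 150.5]
ee_rot: [[0.0, 0.868, 0.497], [0.01, 0.497, -0.868], [-1.0, 0.005, -0.008]]
wrist_force: [-0.4, -0.2, -1.5]
gripper_width: 40.8
```

Run:
```python
from h import *
goto([455.5,-190.3,150],0)
c=cap('top'); P=cloud(c); m=(np.hypot(P[...,0]-455,P[...,1]+190)<58)&(P[...,2]>85)&(P[...,2]<112)
u=np.argwhere(m)[:,::-1]; w=np.array([onz(c,*x,102)[:2] for x in u],np.float32)
from tray import circ
print(len(w),circ(w),cv2.minEnclosingCircle(w))
d=dict(np.load('w1.npz')); P=cloud(d); m=(np.hypot(P[...,0]-455,P[...,1]+190)<43)&(P[...,2]>90)&(P[...,2]<112)
u=np.argwhere(m)[:,::-1]; w=np.array([onz(d,*x,102)[:2] for x in u],np.float32); print(len(w),circ(w))
```

```text
pos [424.6  62.2 150.5] yaw 29.8 j6 -37.4 w 40.8 t 19.25 -> shift cm [-0.18 -9.86 23.45] turn 29.8
172 (array([ 457.27059212, -185.42778639]), np.float64(42.754129550491214)) ((452.8707275390625, -184.516845703125), 53.87978744506836)
321 (array([ 463.54280718, -190.61017169]), np.float64(36.63025214761738))
```

```bash
cat > pot.py <<'E'
from h import *
from scipy.optimize import least_squares
def pot(d,T=None,zt=102,r=38.,x0=(455,-190),zr=(88,114),R=60):
    P=cloud(d); m=(np.hypot(P[...,0]-x0[0],P[...,1]-x0[1])<R)&(P[...,2]>zr[0])&(P[...,2]<zr[1])
    w=np.array([onz(d,*x,zt)[:2] for x in np.argwhere(m)[:,::-1]])
    f=lambda q:np.hypot(w[:,0]-q[0],w[:,1]-q[1])-r
    s=least_squares(f,x0,loss='cauchy',f_scale=1.5); e=f(s.x); return s.x.round(1),len(w),np.mean(abs(e)<3).round(2)
if __name__=='__main__':
    for n in('top0','w1'):
        d=dict(np.load(n+'.npz')); print(n,[pot(d,r=r) for r in(37,38,39)])
    print(pot(cap('top')))
    d=dict(np.load('w1.npz')); 
    c=cv2.imread('pics/p7.png')[:300,374:]  # wrist picture from above pot
    T=np.eye(4); T[:3,:3]=np.c_[[.003,.008,-1],[.874,-.486,-.002],[-.486,-.874,-.008]]; T[:3,3]=[454.6,-187.9,170]
    M=T@np.array(cap('wrist')['tool_from_camera']); d['R']=M[:3,:3]; d['o']=M[:3,3]
    print([onz(d,u,v,102).round(1) for u,v in((338.5,237),)])
E
python3 pot.py
```

```text
top0 [(array([ 465.9, -190.8]), 148, np.float64(0.74)), (array([ 465.9, -190.8]), 148, np.float64(0.74)), (array([ 466. , -190.4]), 148, np.float64(0.67))]
w1 [(array([ 466.3, -191.3]), 639, np.float64(0.73)), (array([ 466.2, -191.4]), 639, np.float64(0.72)), (array([ 466.2, -191.3]), 639, np.float64(0.62))]
(array([ 466.1, -191.1]), 142, np.float64(0.73))
[array([ 468.5, -189.2,  102. ])]
```

Run:
```python
from h import *
goto([466.7,-191.5,150],0)
```

```text
pos [424.1  62.2 149.3] yaw 29.8 j6 -37.4 w 41.0 t 19.4 -> shift cm [-0.33 -8.91 24.14] turn 29.8
```

Call:
{"op": "step_arm", "data": {"rows": "-0.3 -1.5 4 4; -0.3 -3 8 8; -0.3 -4.5 12 12; -0.3 -6 16 17; -0.3 -7.5 20 22; -0.3 -8.9 24.1 26; -0.3 -8.9 24.1 29.8; -0.3 -8.9 24.1 29.8; -0.3 -8.9 24.1 29.8; -0.3 -8.9 24.1 29.8"}}

```text
time: 20.65
eef_pos: [466.3, -190.4, 149.3]
ee_rot: [[-0.004, 1.0, 0.001], [0.01, 0.001, -1.0], [-1.0, -0.004, -0.01]]
wrist_force: [0.2, -0.2, -1.0]
gripper_width: 40.8
```

Run:
```python
from h import *
goto([466.5,-191.5,85],0)
```

```text
pos [ 466.3 -190.4  149.3] yaw 0.1 j6 -35.5 w 40.8 t 20.65 -> shift cm [6.43 0.04 0.18] turn 0.1
```

Call:
{"op": "step_arm", "data": {"rows": "3 0 0.1 0; 5 0 0.1 0; 6 0 0.1 0; 6.4 0 0.1 0; 6.5 0 0.1 0; 6.6 0 0.1 0; 6.7 0 0.1 0; 6.7 0 0.1 0"}}

```text
time: 21.65
eef_pos: [466.2, -190.8, 82.5]
ee_rot: [[-0.003, 1.0, 0.001], [0.01, 0.001, -1.0], [-1.0, -0.003, -0.01]]
wrist_force: [0.2, 0.3, -0.8]
gripper_width: 40.9
```

Call:
{"op": "step_arm", "data": {"rows": "0.1 0 0 0; 0.2 0 0 0; 0.3 0 0 0; 0.3 0 0 0"}}

```text
time: 22.15
eef_pos: [466.4, -191.0, 81.3]
ee_rot: [[-0.002, 1.0, 0.002], [0.009, 0.002, -1.0], [-1.0, -0.002, -0.009]]
wrist_force: [-2.0, 1.2, 13.8]
gripper_width: 41.0
```

Contact (13.8 N). Release and rise.

Call:
{"op": "step_arm", "data": {"rows": "-0.1 0 0 0; -0.1 0 0 0; -0.1 0 0 0; -0.1 0 0 0; -0.1 0 0 0; -0.1 0 0 0; -4 0 0 0; -8 0 0 0; -12 0 0 0; -12 0 0 0", "hand": 0.1}}

```text
time: 23.4
eef_pos: [468.8, -193.5, 204.4]
ee_rot: [[0.004, 1.0, 0.002], [0.005, 0.002, -1.0], [-1.0, 0.004, -0.005]]
wrist_force: [0.0, -0.7, 0.2]
gripper_width: 78.5
```

Run:
```python
from h import *
from meas import top
goto([703,28.5,200],0); c=cap('wrist'); t=cap('top')
for q in(c,t): print(top(q,466,-191,40,148,9)); print(top(q,466,-191,70,112,4))
o=np.hstack([c['pixels'][60:360,160:480],cv2.resize(t['pixels'][180:310,370:480],(320,300))]); cv2.imwrite('pics/p9.png',o)
```

```text
pos [ 468.8 -193.5  204.4] yaw 0.1 j6 -35.6 w 78.5 t 23.4 -> shift cm [  0.65  23.46 -22.16] turn 0.1
(2376, 'mean', array([ 466.5, -189.3], dtype=float32), 'mec', (466.4, -189.6, 21.3), 'rect', array([ 466.7, -189.7,   41.4,   41.9,   18.7]), 'zmed', 149.7)
(1146, 'mean', array([ 466.6, -177.1], dtype=float32), 'mec', (464.8, -189.6, 36.3), 'rect', array([ 466.7, -189.8,   64.3,   62.8,    6.1]), 'zmed', 109.4)
(75, 'mean', array([ 470.6, -180.8], dtype=float32), 'mec', (469.0, -183.8, 20.3), 'rect', array([ 471.3, -180. ,   18.5,   39.4,   58.4]), 'zmed', 149.2)
(106, 'mean', array([ 473.4, -171.7], dtype=float32), 'mec', (466.9, -189.7, 40.3), 'rect', array([ 475.4, -173.8,   41.7,   80.4,   61.5]), 'zmed', 110.2)
```

View pics/p9.png

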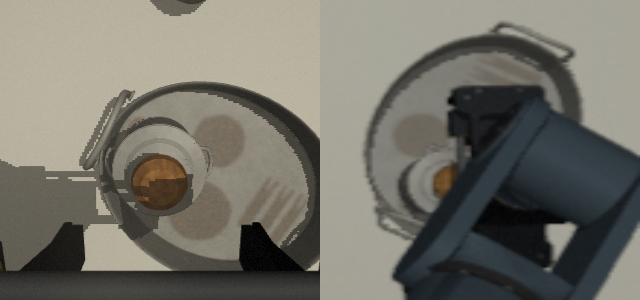

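Call:
{"op": "step_arm", "data": {"rows": "0 3 -3 0; 0 7 -7 0; 0 11 -11 -2; 0 15 -15 -5; 0 19 -19 -5; 0 23.4 -22.2 -5; 0.6 23.4 -22.2 -5; 0.6 23.4 -22.2 -5; 0.6 23.4 -22.2 -5", "hand": 0}}

```text
time: 24.62
eef_pos: [698.5, 29.6, 195.8]
ee_rot: [[-0.005, 0.996, 0.087], [0.009, 0.088, -0.996], [-1.0, -0.004, -0.01]]
wrist_force: [0.3, -0.6, -0.6]
gripper_width: 87.0
```

Run:
```python
from h import *
from pot import pot
c=cap('wrist'); goto([703,28.5,27],5)
print([pot(c,zt=97,r=r,x0=(703,28.5),zr=(85,108),R=50) for r in(31,32,33)]); print(pot(cap('top'),zt=97,r=32,x0=(703,28.5),zr=(85,108),R=45),pot(dict(np.load('w2.npz')),zt=97,r=32,x0=(703,28.5),zr=(85,108),R=45))
```

```text
pos [698.9  29.5 196.4] yaw 5.0 j6 -12.1 w 87.1 t 24.675 -> shift cm [16.93  0.45  0.29] turn 0.0
[(array([702.8,  29.5]), 1150, np.float64(0.94)), (array([702.8,  29.3]), 1150, np.float64(0.9)), (array([702.8,  29.3]), 1150, np.float64(0.8))]
(array([704.3,  28.1]), 13, np.float64(1.0)) (array([700.6,  30. ]), 468, np.float64(0.81))
```

Call:
{"op": "step_arm", "data": {"rows": "4 0.4 0.2 0; 8 0.4 0.2 0; 11 0.4 0.2 0; 13 0.4 0.2 0; 15 0.4 0.2 0; 16.9 0.4 0.2 0; 16.9 0.4 0.2 0; 16.9 0.4 0.2 0"}}

```text
time: 25.72
eef_pos: [703.6, 29.3, 28.4]
ee_rot: [[-0.002, 0.996, 0.087], [0.009, 0.087, -0.996], [-1.0, -0.001, -0.009]]
wrist_force: [0.2, 0.3, 0.2]
gripper_width: 87.0
```

Call:
{"op": "step_arm", "data": {"rows": "0 0 0 0; 0 0 0 0; 0 0 0 0; 0 0 0 0; 0 0 0 0; 0 0 0 0; 0 0 0 0; 0 0 0 0", "hand": 1, "newtons": 20}}

```text
time: 26.72
eef_pos: [703.9, 29.3, 28.9]
ee_rot: [[-0.001, 0.996, 0.087], [0.009, 0.087, -0.996], [-1.0, -0.0, -0.009]]
wrist_force: [-1.0, -0.3, 4.6]
gripper_width: 64.9
```

Call:
{"op": "step_arm", "data": {"rows": "-1 0 0 0; -4 0 0 0; -8 0 0 0; -12 0 0 0; -16 0 0 0; -16 0 0 0; -16 0 0 0"}}

```text
time: 27.6
eef_pos: [702.8, 28.0, 187.5]
ee_rot: [[-0.004, 0.996, 0.087], [0.009, 0.087, -0.996], [-1.0, -0.003, -0.01]]
wrist_force: [-0.2, -0.3, -0.8]
gripper_width: 64.8
```

Run:
```python
from h import *
for n in('top0','w1'):
    c=dict(np.load(n+'.npz')); P=cloud(c); x,y,z=P[...,0],P[...,1],P[...,2]
    m=(z>75)&(z<115)&(x>370)&(x<700)&(y>-360)&(y<-100)&(np.hypot(x-466,y+191)>50)
    for s in(x>550,x<500):
        u=np.argwhere(m&s)[:,::-1]; w=P[m&s]; w=w[:,:2].astype('f4'); print(n,len(w),np.round(np.hstack(cv2.minAreaRect(w)),1), w.mean(0), np.median(z[m&s]))
    # inner floor blob: z<12 inside -> moments
    v=np.array([np.cos(np.radians(-29.3)),np.sin(np.radians(-29.3))]); n2=np.array([-v[1],v[0]])
    m=(z>40)&(z<60)&(np.hypot(x-531,y+229)<135)&(np.hypot(x-531,y+229)>85)&(np.hypot(x-466,y+191)>52); w=P[m][:,:2]; a=(w-[531,-229])@v; b=(w-[531,-229])@n2
    print('rim along',np.percentile(a,[1,99]),'across',np.percentile(b,[1,99]))
goto([592,-263,190],61)
```

```text
top0 54 [ 648.3 -295.9   72.9    8.4   61.3] [ 649.0559 -294.6092] 91.49462534108113
top0 58 [ 416.6 -165.7   75.     8.9   60.1] [ 417.73077 -163.55173] 89.56396892583803
rim along [-130.49142889  134.10906827] across [-102.35449061  102.96672709]
w1 229 [ 648.8 -294.3   76.7    8.8   60.6] [ 649.54236 -292.02032] 91.12150941351263
w1 242 [ 416.3 -164.6   76.5    8.7   60.5] [ 417.51163 -163.4956 ] 91.10274693709863
rim along [-130.71058003  133.53327773] across [-101.46431751  103.22166967]
pos [702.8  28.  187.5] yaw 5.0 j6 -12.2 w 64.8 t 27.6 -> shift cm [ -0.48 -13.58  28.02] turn -56.0
```

Run:
```python
from h import *
goto([593.6,-264.3,190],61)
```

```text
pos [702.8  28.  187.5] yaw 5.0 j6 -12.2 w 64.8 t 27.6 -> shift cm [ -0.48 -13.43  28.16] turn -56.0
```

Call:
{"op": "step_arm", "data": {"rows": "-0.4 -2 4 -7; -0.4 -4 8 -14; -0.4 -6 12 -21; -0.4 -8 16 -28; -0.4 -10 20 -35; -0.4 -12 24 -42; -0.4 -13.4 28.2 -49; -0.4 -13.4 28.2 -56; -0.4 -13.4 28.2 -56; -0.4 -13.4 28.2 -56"}}

```text
time: 28.85
eef_pos: [593.3, -263.6, 187.8]
ee_rot: [[-0.006, 0.486, 0.874], [0.011, 0.874, -0.486], [-1.0, 0.007, -0.011]]
wrist_force: [-0.8, 0.2, -1.9]
gripper_width: 64.5
```

Run:
```python
from h import *
goto([593.6,-264.3,33],60.8)
```

```text
pos [ 593.3 -263.6  187.8] yaw 60.9 j6 -95.0 w 64.5 t 28.85 -> shift cm [15.47 -0.15  0.22] turn 0.1
```

Call:
{"op": "step_arm", "data": {"rows": "5 -0.1 0.2 0; 10 -0.1 0.2 0; 13 -0.1 0.2 0; 14.5 -0.1 0.2 0; 15 -0.1 0.2 0; 15.3 -0.1 0.2 0; 15.5 -0.1 0.2 0; 15.5 -0.1 0.2 0; 15.5 -0.1 0.2 0"}}

```text
time: 29.98
eef_pos: [593.9, -264.0, 33.3]
ee_rot: [[-0.005, 0.486, 0.874], [0.01, 0.874, -0.486], [-1.0, 0.007, -0.01]]
wrist_force: [1.0, -0.1, -1.3]
gripper_width: 65.0
```

Call:
{"op": "step_arm", "data": {"rows": "0.1 0 0 0; 0.2 0 0 0; 0.3 0 0 0; 0.3 0 0 0"}}

```text
time: 30.48
eef_pos: [594.0, -264.0, 30.6]
ee_rot: [[-0.005, 0.486, 0.874], [0.01, 0.874, -0.486], [-1.0, 0.007, -0.009]]
wrist_force: [-0.8, 1.4, 1.4]
gripper_width: 64.7
```

Nearly in contact; release with a hair more.

Call:
{"op": "step_arm", "data": {"rows": "0.1 0 0 0; 0.1 0 0 0"}}

```text
time: 30.72
eef_pos: [594.2, -264.1, 30.6]
ee_rot: [[-0.005, 0.486, 0.874], [0.01, 0.874, -0.486], [-1.0, 0.007, -0.009]]
wrist_force: [-1.3, 1.1, 5.2]
gripper_width: 64.9
```

Call:
{"op": "step_arm", "data": {"rows": "0 0 0 0; 0 0 0 0; 0 0 0 0; 0 0 0 0; 0 0 0 0; -3 0 0 0; -7 0 0 0; -13 0 0 0; -20 0 0 0; -20 0 0 0", "hand": 0}}

```text
time: 31.98
eef_pos: [598.2, -268.1, 236.9]
ee_rot: [[0.006, 0.486, 0.874], [0.003, 0.874, -0.486], [-1.0, 0.005, 0.003]]
wrist_force: [0.9, 0.1, -0.6]
gripper_width: 87.2
```

Run:
```python
from h import *
from pot import pot
c=cap('wrist'); goto([451.3,205,300],60)
print([pot(c,zt=99,r=r,x0=(593.6,-264),zr=(87,110),R=50) for r in(31,32,33)]); print(pot(cap('top'),zt=99,r=32,x0=(593.6,-264),zr=(87,110),R=40))
```

```text
pos [ 596.9 -267.2  234.9] yaw 61.0 j6 -95.1 w 87.2 t 32.025 -> shift cm [ -6.28  34.25 -35.66] turn 1.0
[(array([ 593.4, -264.2]), 872, np.float64(0.97)), (array([ 593.6, -264.3]), 872, np.float64(0.94)), (array([ 593.5, -264.3]), 872, np.float64(0.82))]
(array([ 594.3, -263.9]), 32, np.float64(0.97))
```

Call:
{"op": "step_arm", "data": {"rows": "0 4 -4 0; 0 8 -8 0; 0 12 -12 0; 0 16 -16 0; 0 20 -21 0; 0 25 -26 0; 0 30 -31 0; 0 34.2 -35.6 0; 0 34.2 -35.6 0; 0 34.2 -35.6 0", "hand": 0.3}}

```text
time: 33.33
eef_pos: [449.1, 205.8, 234.8]
ee_rot: [[-0.005, 0.483, 0.875], [0.007, 0.875, -0.483], [-1.0, 0.004, -0.008]]
wrist_force: [0.7, -1.0, -0.5]
gripper_width: 60.7
```

Run:
```python
from h import *
from meas import top
c=cap('wrist'); goto([451.2,205,59],60)
print(top(c,451,205,30,136));
```

```text
pos [449.9 204.8 235.1] yaw 61.0 j6 -50.0 w 60.9 t 33.375 -> shift cm [1.761e+01 1.000e-02 2.300e-01] turn 1.0
(548, 'mean', array([449.8, 205.4], dtype=float32), 'mec', (450.1, 205.6, 11.9), 'rect', array([450.2, 205.4,  21.7,  23.3,  61. ]), 'zmed', 136.4)
```

Call:
{"op": "step_arm", "data": {"rows": "4 0 0.1 0; 8 0 0.1 0; 11 0 0.1 0; 13.5 0 0.1 0; 15.5 0 0.1 0; 17 0 0.1 0; 17.6 0 0.1 0; 17.6 0 0.1 0; 17.6 0 0.1 0"}}

```text
time: 34.5
eef_pos: [450.8, 205.2, 59.5]
ee_rot: [[-0.003, 0.485, 0.874], [0.007, 0.874, -0.485], [-1.0, 0.005, -0.006]]
wrist_force: [-0.6, -0.2, 0.4]
gripper_width: 60.9
```

Call:
{"op": "step_arm", "data": {"rows": "0 0 0 0; 0 0 0 0; 0 0 0 0; 0 0 0 0; 0 0 0 0; 0 0 0 0; 0 0 0 0; 0 0 0 0; 0 0 0 0", "hand": 1, "newtons": 20}}

```text
time: 35.62
eef_pos: [450.8, 205.2, 59.5]
ee_rot: [[-0.003, 0.486, 0.874], [0.007, 0.874, -0.485], [-1.0, 0.005, -0.006]]
wrist_force: [0.2, 0.1, 0.7]
gripper_width: 23.5
```

Call:
{"op": "step_arm", "data": {"rows": "-3 0 0 0; -8 0 0 0; -14 0 0 0; -20 0 0 0; -20 0 0 0; -20 0 0 0"}}

```text
time: 36.38
eef_pos: [450.3, 203.6, 258.7]
ee_rot: [[-0.005, 0.485, 0.874], [0.007, 0.874, -0.485], [-1.0, 0.004, -0.007]]
wrist_force: [-0.0, -0.4, -1.7]
gripper_width: 23.7
```

Run:
```python
from h import *
goto([593.5,-264.2,260],60.8)
s=cap('scene'); P=cloud(s); R=np.array(env.read_state()['ee_rot']).reshape(3,3); p0=env.read_state()['eef_pos']
for k in(-10,0,20,40,60): 
    q=p0+np.array([0,0,36-k]); u,v=map(int,proj(s,q)); row=P[v,u-25:u+25]; m=np.hypot(row[:,0]-q[0],row[:,1]-q[1])<35; print(k,m.sum(),row[m].mean(0).round(1) if m.any() else '')
```

```text
pos [450.3 203.6 258.7] yaw 61.0 j6 -50.1 w 23.7 t 36.375 -> shift cm [ -0.51 -33.94  35.22] turn 0.2
-10 24 [442.7 209.1 309.8]
0 25 [442.8 208.7 299.8]
20 14 [442.9 208.4 279.6]
40 13 [442.4 208.5 259.3]
60 13 [442.3 209.4 240.8]
```

Gripped and vertical. Carry to the can.

Call:
{"op": "step_arm", "data": {"rows": "-0.3 -4 4 0; -0.3 -8 8 0; -0.3 -12 12 0; -0.3 -16 16 0; -0.3 -20 21 0; -0.3 -25 26 0; -0.3 -30 31 0; -0.3 -33.9 35.2 0; -0.3 -33.9 35.2 0; -0.3 -33.9 35.2 0"}}

```text
time: 37.67
eef_pos: [591.7, -263.6, 254.0]
ee_rot: [[-0.011, 0.487, 0.873], [0.01, 0.874, -0.487], [-1.0, 0.003, -0.015]]
wrist_force: [0.2, 0.6, -1.3]
gripper_width: 23.7
```

Run:
```python
from h import *
goto([593.5,-264.2,65.5],60.8)
```

```text
pos [ 591.7 -263.6  254. ] yaw 60.9 j6 -94.8 w 23.7 t 37.675 -> shift cm [18.85 -0.03  0.46] turn 0.1
```

Call:
{"op": "step_arm", "data": {"rows": "0 0 0.4 0; 4 0 0.4 0; 8 0 0.4 0; 12 0 0.4 0; 15 0 0.4 0; 17 0 0.4 0; 18.2 0 0.4 0; 18.7 0 0.4 0; 18.8 0 0.4 0; 18.8 0 0.4 0"}}

```text
time: 38.92
eef_pos: [593.6, -263.9, 66.9]
ee_rot: [[-0.01, 0.487, 0.873], [0.009, 0.874, -0.487], [-1.0, 0.003, -0.013]]
wrist_force: [0.4, 0.0, -2.4]
gripper_width: 23.4
```

Call:
{"op": "step_arm", "data": {"rows": "0.1 0 0 0; 0.15 0 0 0; 0.2 0 0 0; 0.2 0 0 0"}}

```text
time: 39.42
eef_pos: [593.6, -263.9, 64.8]
ee_rot: [[-0.01, 0.487, 0.873], [0.009, 0.873, -0.487], [-1.0, 0.003, -0.013]]
wrist_force: [-0.1, -0.2, -0.9]
gripper_width: 23.8
```

Call:
{"op": "step_arm", "data": {"rows": "0 0 0 0; 0 0 0 0; 0 0 0 0; 0 0 0 0; 0 0 0 0; -1 0 0 0; -3 0 0 0; -6 0 0 0; -12 0 0 0; -18 0 0 0", "hand": 0.63}}

```text
time: 40.67
eef_pos: [595.2, -265.4, 246.9]
ee_rot: [[-0.01, 0.487, 0.873], [0.009, 0.873, -0.487], [-1.0, 0.003, -0.013]]
wrist_force: [0.1, -1.2, -0.4]
gripper_width: 32.1
```

Run:
```python
from h import *
from meas import top
from pot import pot
c=cap('wrist'); goto([569,54,250],0)
print(top(c,593,-264,40,140,8)); print(pot(c,zt=99,r=31,x0=(593.6,-264),zr=(87,110),R=50))
cv2.imwrite('pics/w10.png',c['pixels'])
t=dict(np.load('w2.npz')); h=t; P=cloud(t)
```

```text
pos [ 599.8 -268.3  257.3] yaw 60.9 j6 -94.8 w 32.2 t 40.725 -> shift cm [  0.69  26.66 -18.37] turn 60.9
(556, 'mean', array([ 591.9, -263.4], dtype=float32), 'mec', (592.1, -263.5, 12.0), 'rect', array([ 592.1, -263.5,   22.1,   23.6,   60.8]), 'zmed', 141.4)
(array([ 593.5, -264.2]), 915, np.float64(0.88))
```

View pics/w10.png

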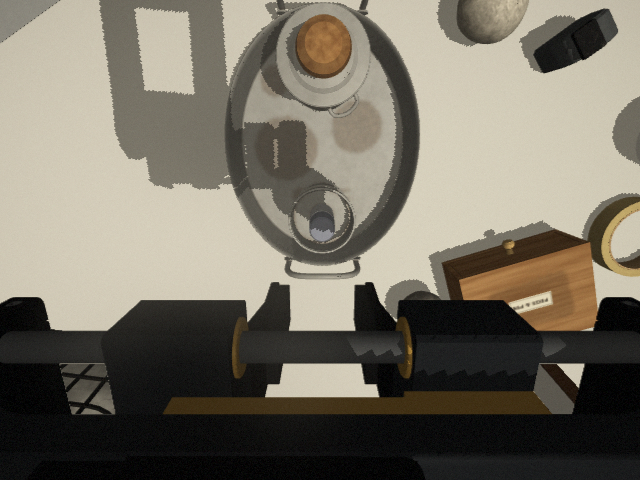

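Run:
```python
from h import *
goto([569,52,190],7)
```

```text
pos [ 599.8 -268.3  257.3] yaw 60.9 j6 -94.8 w 32.2 t 40.725 -> shift cm [  6.69  26.48 -18.3 ] turn 53.9
```

Call:
{"op": "step_arm", "data": {"rows": "0 3 -2 6; 0 7 -5 12; 0 11 -8 18; 0 15 -11 26; 0 19 -14 34; 2 23 -16.5 42; 4 26.5 -18.3 50; 6.7 26.5 -18.3 54; 6.7 26.5 -18.3 54; 6.7 26.5 -18.3 54", "hand": 0.3}}

```text
time: 41.98
eef_pos: [569.9, 51.7, 190.9]
ee_rot: [[0.006, 0.993, 0.12], [-0.001, 0.12, -0.993], [-1.0, 0.006, 0.002]]
wrist_force: [-0.2, -0.0, 0.5]
gripper_width: 60.8
```

Run:
```python
from h import *
from meas import top
c=cap('wrist'); goto([569,54,0],7)
np.savez('w11.npz',**{k:c[k] for k in('pixels','range_z','f','cx','cy','R','o')})
P=cloud(c); z=P[...,2]; m=(np.hypot(P[...,0]-569,P[...,1]-54)<60)&(z>7)&(z<75)
p=P[m]; print(len(p)); print(top(c,569,54,50,60,8))
a=np.radians(97); v=np.array([np.cos(a),np.sin(a)]); n=np.array([-v[1],v[0]])
s=(p[:,:2]-[569,54])@v; t=(p[:,:2]-[569,54])@n
for lo in range(-45,50,6):
    k=(s>=lo)&(s<lo+6)
    if k.sum()>5: print(lo,k.sum(),'zmax',np.percentile(p[k,2],97).round(1),'zmin',p[k,2].min().round(1),'t',np.percentile(t[k],[3,97]).round(1))
vv,uu=np.where(m); b=cv2.resize(c['pixels'][uu is None or max(vv.min()-20,0):vv.max()+20,uu.min()-30:uu.max()+30],None,fx=3,fy=3,interpolation=cv2.INTER_CUBIC)
print(uu.min(),uu.max(),vv.min(),vv.max(),b.shape); cv2.imwrite('pics/w11.png',np.clip(b*1.8,0,255).astype('uint8')[:600,:800])
```

```text
pos [570.2  51.5 191.2] yaw 6.9 j6 -12.9 w 60.9 t 42.025 -> shift cm [19.12 -0.22 -0.3 ] turn -0.1
1898
(1438, 'mean', array([569. ,  54.8], dtype=float32), 'mec', (569.1, 54.2, 26.2), 'rect', array([569. ,  55.3,  28. ,  47.5,   6.7]), 'zmed', 62.3)
-27 26 zmax 64.7 zmin 61.9 t [-12.2  11.5]
-21 176 zmax 65.4 zmin 61.6 t [-13.6  13.5]
-15 183 zmax 65.5 zmin 62.4 t [-13.3  13.3]
-9 181 zmax 65.4 zmin 61.8 t [-13.3  13.3]
-3 211 zmax 65.2 zmin 57.6 t [-13.4  13.5]
3 185 zmax 62.7 zmin 57.7 t [-13.8  13.1]
9 207 zmax 62.1 zmin 54.8 t [-13.6  13.4]
15 204 zmax 58.6 zmin 49.6 t [-13.   12.7]
21 254 zmax 54.3 zmin 31.4 t [-13.  13.]
27 239 zmax 38.2 zmin 7.1 t [-12.4  12.4]
33 32 zmax 11.5 zmin 7.0 t [-7.3  6.6]
306 335 177 244 (321, 267, 3)
```

View pics/w11.png

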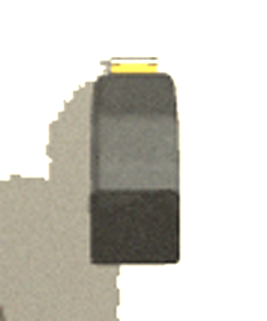

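Run:
```python
from h import *
goto([568.2,61,-17],7)
```

```text
pos [570.2  51.5 191.2] yaw 6.9 j6 -12.9 w 60.9 t 42.025 -> shift cm [20.82 -0.23 -1.01] turn -0.1
```

Call:
{"op": "step_arm", "data": {"rows": "4 -0.2 -1 0; 8 -0.2 -1 0; 12 -0.2 -1 0; 15 -0.2 -1 0; 18 -0.2 -1 0; 20 -0.2 -1 0; 20.8 -0.2 -1 0; 20.8 -0.2 -1 0; 20.8 -0.2 -1 0"}}

```text
time: 43.15
eef_pos: [569.6, 60.7, -15.7]
ee_rot: [[0.009, 0.993, 0.12], [-0.001, 0.12, -0.993], [-1.0, 0.009, 0.003]]
wrist_force: [-0.6, 0.5, -0.6]
gripper_width: 61.0
```

Call:
{"op": "step_arm", "data": {"rows": "0 0 0 0; 0 0 0 0; 0 0 0 0; 0 0 0 0; 0 0 0 0; 0 0 0 0; 0 0 0 0; 0 0 0 0; 0 0 0 0", "hand": 1, "newtons": 25}}

```text
time: 44.28
eef_pos: [569.5, 60.7, -15.6]
ee_rot: [[0.009, 0.993, 0.12], [-0.001, 0.12, -0.993], [-1.0, 0.009, 0.002]]
wrist_force: [-2.2, 0.3, 2.5]
gripper_width: 27.9
```

Call:
{"op": "step_arm", "data": {"rows": "-2 0 0 0; -6 0 0 0; -12 0 0 0; -17 0 0 0; -17 0 0 0; -17 0 0 0"}}

```text
time: 45.02
eef_pos: [566.9, 61.0, 153.4]
ee_rot: [[0.007, 0.993, 0.12], [-0.001, 0.12, -0.993], [-1.0, 0.007, 0.002]]
wrist_force: [-0.8, -1.0, -1.9]
gripper_width: 28.2
```

Run:
```python
from h import *
goto([615.6,281,155],93.75)
t=cap('top')
from meas import top
print(top(t,616,281,95,55))
for r in (85,): 
    P=cloud(t); hsv=cv2.cvtColor(t['pixels'],cv2.COLOR_BGR2HSV)
```

```text
pos [566.9  61.  153.4] yaw 6.9 j6 -11.9 w 28.2 t 45.025 -> shift cm [ -0.15   7.47 -21.26] turn -86.9
(1180, 'mean', array([617.1, 280.8], dtype=float32), 'mec', (617.9, 280.5, 73.3), 'rect', array([617. , 280.7,  90.4, 133. ,   3.7]), 'zmed', 55.1)
```

Call:
{"op": "step_arm", "data": {"rows": "-0.2 1 -3 -10; -0.2 2 -6 -20; -0.2 3 -9 -30; -0.2 4 -12 -40; -0.2 5 -15 -50; -0.2 6 -18 -60; -0.2 7.5 -21.3 -70; -0.2 7.5 -21.3 -80; -0.2 7.5 -21.3 -87; -0.2 7.5 -21.3 -87"}}

```text
time: 46.32
eef_pos: [613.7, 281.2, 151.7]
ee_rot: [[0.001, -0.066, 0.998], [-0.002, 0.998, 0.066], [-1.0, -0.002, 0.0]]
wrist_force: [0.3, -0.2, -1.9]
gripper_width: 28.1
```

Run:
```python
from h import *
from meas import top
goto([615.8,281,42],93.75); t=cap('wrist')
P=cloud(t); m=(abs(P[...,2]-55)<5)&(np.hypot(P[...,0]-616,P[...,1]-281)<90)
w=P[m]; print(len(w),w.min(0),w.max(0))
w=np.array([onz(t,*x,55)[:2] for x in np.argwhere(m)[:,::-1]],np.float32); print(np.hstack(cv2.minAreaRect(w)))
print(top(t,616,281,60,225,12))
```

```text
pos [613.7 281.2 151.7] yaw 93.8 j6 -78.5 w 28.1 t 46.325 -> shift cm [10.97 -0.    0.2 ] turn 0.0
12362 [569.46172079 213.75448345  50.11408339] [663.19023141 349.76823351  57.99643513]
[615.57440186 281.48248291  86.35819244 131.29707336   3.76792002]
(6918, 'mean', array([612. , 281.4], dtype=float32), 'mec', (614.0, 281.4, 28.6), 'rect', array([613.3, 281.4,  48.8,  52. ,   3.9]), 'zmed', 225.8)
```

Call:
{"op": "step_arm", "data": {"rows": "3 0 0.2 0; 6 0 0.2 0; 8.5 0 0.2 0; 10 0 0.2 0; 10.6 0 0.2 0; 10.9 0 0.2 0; 10.9 0 0.2 0; 10.9 0 0.2 0"}}

```text
time: 47.38
eef_pos: [616.8, 281.2, 44.1]
ee_rot: [[0.003, -0.065, 0.998], [-0.002, 0.998, 0.065], [-1.0, -0.002, 0.003]]
wrist_force: [-0.8, -1.0, -1.0]
gripper_width: 27.4
```

Call:
{"op": "step_arm", "data": {"rows": "0.1 0 0 0; 0.2 0 0 0; 0.3 0 0 0; 0.3 0 0 0"}}

```text
time: 47.88
eef_pos: [616.7, 281.2, 41.0]
ee_rot: [[0.003, -0.065, 0.998], [-0.002, 0.998, 0.065], [-1.0, -0.002, 0.003]]
wrist_force: [0.2, 1.2, -1.3]
gripper_width: 27.8
```

Call:
{"op": "step_arm", "data": {"rows": "0.05 0 0 0; 0.1 0 0 0; 0.15 0 0 0; 0.2 0 0 0; 0.2 0 0 0"}}

```text
time: 48.5
eef_pos: [616.7, 281.2, 39.1]
ee_rot: [[0.003, -0.065, 0.998], [-0.002, 0.998, 0.065], [-1.0, -0.002, 0.003]]
wrist_force: [-0.5, -0.2, -0.6]
gripper_width: 28.0
```

Call:
{"op": "step_arm", "data": {"rows": "0.05 0 0 0; 0.1 0 0 0; 0.1 0 0 0"}}

```text
time: 48.88
eef_pos: [616.8, 281.2, 39.0]
ee_rot: [[0.003, -0.065, 0.998], [-0.002, 0.998, 0.065], [-1.0, -0.002, 0.003]]
wrist_force: [-1.6, -1.0, 4.3]
gripper_width: 27.7
```

Contact. Release and retreat.

Call:
{"op": "step_arm", "data": {"rows": "0 0 0 0; 0 0 0 0; 0 0 0 0; 0 0 0 0; 0 0 0 0; -2 0 0 0; -6 0 0 0; -12 0 0 0; -18 0 0 0; -18 0 0 0", "hand": 0.4}}

```text
time: 50.12
eef_pos: [620.6, 282.9, 228.0]
ee_rot: [[0.019, -0.066, 0.998], [0.002, 0.998, 0.066], [-1.0, 0.001, 0.019]]
wrist_force: [0.4, 0.1, -0.0]
gripper_width: 52.2
```

Call:
{"op": "step_arm", "data": {"rows": "-6 0 -4 0; -10 0 -10 0; -10 0 -16 0; -10 0 -16 0; -10 0 -16 0"}}

```text
time: 50.75
eef_pos: [458.6, 272.3, 325.7]
ee_rot: [[0.02, -0.066, 0.998], [0.003, 0.998, 0.066], [-1.0, 0.001, 0.02]]
wrist_force: [-0.1, 0.2, 0.1]
gripper_width: 52.3
```

Run:
```python
from h import *
from meas import top
from tray import circ
w=cap('wrist'); t=cap('top'); s=cap('scene')
for q in(w,t): print('tape',top(q,616,281,50,114,9)); print('tin',top(q,616,281,95,55))
print('knob',top(t,466,-190,40,148,9)); print('stick',top(t,593,-264,40,140,8)); print('candle',top(t,729,133,55,90)); print('ball',top(t,496,-12,45,55,15))
b=cv2.resize(s['pixels'][170:370,180:460],(640,457)); b=np.clip(b*1.6,0,255).astype('uint8')
cv2.imwrite('pics/s12.png',b)
P=cloud(w); m=(P[...,2]>60)&(P[...,2]<130)&(np.hypot(P[...,0]-616,P[...,1]-281)<60); p=P[m]; a=np.radians(3.75); x=(p[:,:2]-[616,281])@[np.cos(a),np.sin(a)]; y=(p[:,:2]-[616,281])@[-np.sin(a),np.cos(a)]
print(len(p),np.percentile(x,[0,2,98,100]),np.percentile(y,[2,98]))
for lo in range(-42,42,7):
    k=(x>=lo)&(x<lo+7)
    if k.sum()>3: print(lo,p[k,2].min().round(),p[k,2].max().round())
```

```text
tape (459, 'mean', array([610.6, 280.6], dtype=float32), 'mec', (610.9, 280.6, 20.1), 'rect', array([610. , 280.5,  32.2,  26.2,   3.7]), 'zmed', 114.0)
tin (4067, 'mean', array([611.4, 281.1], dtype=float32), 'mec', (614.8, 281.2, 73.9), 'rect', array([613.2, 281.2,  92.1, 131.9,   3.7]), 'zmed', 55.2)
tape (161, 'mean', array([623.7, 280.6], dtype=float32), 'mec', (623.4, 281.1, 26.3), 'rect', array([623.3, 280.8,  49.4,  29.2,   3.6]), 'zmed', 115.9)
tin (937, 'mean', array([615.1, 280.5], dtype=float32), 'mec', (618.1, 280.7, 73.3), 'rect', array([616.8, 280.8,  89.1, 132.9,   4.2]), 'zmed', 55.3)
knob (180, 'mean', array([ 466.9, -190.8], dtype=float32), 'mec', (467.1, -190.3, 21.7), 'rect', array([ 466.4, -190.4,   42. ,   41.1,   32. ]), 'zmed', 148.7)
stick (55, 'mean', array([ 592.4, -262.9], dtype=float32), 'mec', (592.8, -262.8, 12.0), 'rect', array([ 592.6, -262.8,   22.6,   19.8,   88.9]), 'zmed', 141.0)
candle (87, 'mean', array([731.4, 130.7], dtype=float32), 'mec', (728.2, 132.3, 38.6), 'rect', array([729.3, 134.2,  72.9,  73.9,  89. ]), 'zmed', 89.5)
ball (356, 'mean', array([496.9, -13. ], dtype=float32), 'mec', (496.8, -12.4, 32.3), 'rect', array([497.6, -11.1,  61.9,  62. ,  88.5]), 'zmed', 57.3)
903 [-29.50645267 -28.33957478   7.08273452   8.14249977] [-13.15677503  13.26471162]
-35 61.0 67.0
-28 60.0 91.0
-21 65.0 110.0
-14 104.0 116.0
-7 102.0 118.0
0 102.0 120.0
7 116.0 119.0
```

View pics/s12.png

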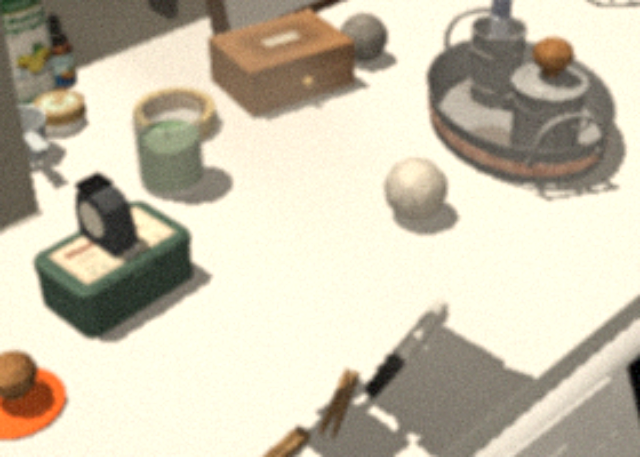

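```bash
python3 -c "
from bench import env
print(env.close_job())"
```

```text
the job is handed in; nothing more can be done
None
```

The job is finished and handed in at about 51 s of robot time. The steps ran in the order asked: reel into the grey pot, grey lid on the pot, little can into the tray, stain stick into the can, tape measure onto the tin.

**Last checks, by camera:**
- **Reel:** seen standing inside the pot just before the lid went on.
- **Lid:** its top was about level with the rim (109–112 mm). The knob is at (466, -190) and the pot's centre is at (466, -191).
- **Can:** upright at (593.5, -264.2), against a target of (593.6, -264.3).
- **Stick:** upright in the can, within about 2 mm of its centre.
- **Tape:** upright on the lid. Its centre works out at about x 615.5, y 281, against a lid middle of roughly (616, 281). The blade end faces the front lip, square to it within about 1°.
- **Bystanders:** the candle measured the same as at the start to about 2 mm, and so did the wool ball (both from the top camera). The tin is fixed and still reads the same. The orange and red look-alike lids were not touched.

**What failed or disagreed:**
- **Fingertips:** depth readings showed the fingertips about 36 mm short of the reported TCP. The first two attempts on the reel closed on air above it. I corrected for this in every later move.
- **Pot position:** my first fit was about 11 mm off because the ears skewed it. I redid it before placing the lid. The reel had already been dropped at the old position but still landed inside the pot.

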